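Set the stock tags on the lab supply tray

ROBOT

A 7-joint arm with a two-finger parallel gripper is mounted at the origin on the work surface. World frame = base frame: x ahead of the robot, y to its left, z up, the work surface at z = 0. Lengths are in m, angles in degrees, forces in N, time in s.
With the tool pointing down it reaches from about 0.425 to 0.875 m from the base axis. Payload 4.7 kg.
Tool frame: the origin (TCP) lies on the mounting face of the last link; the fingertips stand 182 mm ahead of it and the grasp point (between the pads) lies 164 mm ahead of it; z points along the fingers, x is the direction in which the jaws open and shut, and the axes are right-handed (so a half turn about z gives the same grasp; the last joint's range is limited). The gripper opens to 87 mm and grips with 3 to 60 N. Pads are 19 mm wide; open, the fingers measure 117 mm over their backs; the gripper's body (75 mm by 190 mm) begins 51 mm behind the grasp point.
Start: joints at [76.037, 18.392, -4.016, 83.108, 1.295, 78.541, -3.26], TCP at [0.166, -0.629, 0.405] pointing down, gripper open.
Joint ranges: [-163.93, 163.93], [-17.29, 119.83], [-79.2, 71.16], [3.27, 140.29], [-89.18, 269.18], [5.43, 117.66], [-154.24, 154.24]. Speed limits (degrees/s): [147.25, 147.25, 180, 180, 180, 180, 180].

INTERFACE

Orientations are given as [roll, pitch, yaw] about the fixed x, y, z axes, in that order (R = Rz(yaw) Ry(pitch) Rx(roll)).
In Python, from cell import status, cams, env, outline_of, landmark_of gives the robot as it stands. The module is installed in compiled form; this text tells all that it offers.
- The arm moves only by the tool jog_arm, never from a script. Its argument "rows" is a list of rows, each a list of 7 numbers: the closure, from 0 (fully open) to 1 (shut), then the shift along the tool's x, y, z in m, then the turn, a rotation vector about the tool's x, y, z in degrees. A call has 1 to 12 rows; each row shifts and turns the commanded pose from where the row before left it, along the tool's axes as they then stand; what a row does not reach is not made up. A row lasts 1/12 s, in which the tool goes at most 41.7 mm and 7.16 degrees, less where a joint would pass 70% of its speed; a pose out of reach is approached as far as the arm can. A call with a gripper value outside its range is refused whole. The fingers move at their own pace and stop on an object; "grip_force" is the grip in N (left out, the last holds). Time passes only in rows, so rows that do not move let the fingers close. It gives the time, the measured TCP pose, the force and the opening at its end, in the units of the state.
- status.get_obs(): the state, without advancing time (a new reading comes with each control period).
- cams.read_camera(name): name is "side" or "top" or "wrist"; returns (picture, depth): 400x640x3 uint8, red, green, blue; 400x640 float32, m along the optical axis (not along the pixel's ray), 0 where there is no reading.
- cams.camera_params(name): a dict with "vfov" (degrees; the focal length in pixels is half the picture's height over the tangent of half this angle, whatever the lens; pixels are square), "cx", "cy" (the principal point, pixels), "eye" and "attitude" of the camera in the world. Camera axes: x right, y up, looking along -z (the intrinsics and any distortion apply to the point x, -y, -z); pixel columns grow to the right and rows downward; lengths in m; the calibration is good to about 2 mm. A picture is of the moment at which its call begins: read the wrist's pose just before it. camera_params takes no time and is no camera call; for the wrist camera it gives the pose at the moment of the call.
- env.sign_off(): hands the job in, once; it reports no verdict.
Trained networks look in the newest picture that a camera, given by its name, has taken for a name from the list of things; names that differ only in an ending like _2 or _b are one class to them, and where a whole thing is asked for, a point or a joint stands for the part that bears it (a point fixed in the world has none). Each returns a list of dicts, best first, with "conf" (0 to 1); they miss things now and then, are a little off and sometimes report something else, mostly with a low value. They report only what shows in the picture. A call takes as long as a camera call. They do not tell look-alikes from the thing itself.
- outline_of(camera, name): "pixels" (400x640 bool, what is visible of it) and "box" ([left, top, right, bottom] in pixels, round what is visible of it).
- landmark_of(camera, name): "position" ([row, column] in pixels: a listed point, or the origin of a listed thing).
The state is a dict: "time_s": time; "qpos": joint angles; "joint_velocities": joint speeds; "effort": joint torques, N m; "tool_pos": TCP position; "tool_rot": TCP orientation; "force": force on the tool from outside, world axes, zero at the start; "wrist_torque": the same for the moment, N m; "grip_width": finger opening in m.
Only numpy, scipy, OpenCV 4.12 (cv2) and the standard library are available. Lean on these libraries where they do the work, as an engineer would, in place of code of your own. Each camera call takes 0.05 s, during which the arm holds its last target. There are 200 camera calls.

TASK

The bins of microscopy supplies have just been restocked, but the flip tags in front of them no longer match. With a fingertip, gently tip over the tags that are wrong, so that only the full bins show the green face up on the tag in front of them and the bin that has run low shows red. Only the tags are to be moved: do not pick up or shift the bins or anything else on the counter.

Things in the scene. Friction and masses are not known exactly. Their poses are not given: they have to be found in the camera images.
- tray: White supply tray fixed to the counter, base 323 x 520 x 8 thick. Origin on the counter under the row of tag hinges, mid-width; +x away from the worker to the bins, +y to the worker's left. Base from x = -78 to +245. Tags in a row at y = +156, +52, -52, -156 (which tag is where varies). One bin stands behind each tag, front wall at x = about +125, rim 73 above the counter.
- tag_a (a joint): Lean of flip tag a, rad: 0 upright; +1.18 tipped back towards its bin on its stop, green face up; -1.18 tipped forward to the worker on its stop, red face up. Stiff plate 48 wide, 54 long from hinge pin to free edge, 3.4 thick, 25 g; white sleeve 6.8 dia on its free edge. The hinge is nearly free: it falls by its weight to whichever side of upright it is on. About 0.5 N moves it.
- tag_a_edge (a point): Middle of tag a's free edge (axis of the white sleeve), 54 from the pin. At rest it is 50 out from and 20 above the pin, with a gap of 31 under it to the deck: a fingertip can go down just outside it to about 10 below it, then sweep the edge up and over the pin in an arc. The sleeve turns freely, so it rolls along the finger.
- clip_a: Grey clip screwed to the tray, carries tag a: base 82 x 59 x 3, two ears 18 high that hold the hinge pin 14 above the underside (22 above the counter), and black stop posts 24 high, 30 in front of and 30 behind the pin. Origin: middle of its underside, straight under the pin; x points back to its bin, whose bay has its middle 180 behind this origin; y along the pin.
- tag_b (a joint): Lean of flip tag b, rad: 0 upright; +1.18 tipped back towards its bin on its stop, green face up; -1.18 tipped forward to the worker on its stop, red face up. Stiff plate 48 wide, 54 long from hinge pin to free edge, 3.4 thick, 25 g; white sleeve 6.8 dia on its free edge. The hinge is nearly free: it falls by its weight to whichever side of upright it is on. About 0.5 N moves it.
- tag_b_edge (a point): Middle of tag b's free edge (axis of the white sleeve), 54 from the pin. At rest it is 50 out from and 20 above the pin, with a gap of 31 under it to the deck: a fingertip can go down just outside it to about 10 below it, then sweep the edge up and over the pin in an arc. The sleeve turns freely, so it rolls along the finger.
- clip_b: Grey clip screwed to the tray, carries tag b: base 82 x 59 x 3, two ears 18 high that hold the hinge pin 14 above the underside (22 above the counter), and black stop posts 24 high, 30 in front of and 30 behind the pin. Origin: middle of its underside, straight under the pin; x points back to its bin, whose bay has its middle 180 behind this origin; y along the pin.
- tag_c (a joint): Lean of flip tag c, rad: 0 upright; +1.18 tipped back towards its bin on its stop, green face up; -1.18 tipped forward to the worker on its stop, red face up. Stiff plate 48 wide, 54 long from hinge pin to free edge, 3.4 thick, 25 g; white sleeve 6.8 dia on its free edge. The hinge is nearly free: it falls by its weight to whichever side of upright it is on. About 0.5 N moves it.
- tag_c_edge (a point): Middle of tag c's free edge (axis of the white sleeve), 54 from the pin. At rest it is 50 out from and 20 above the pin, with a gap of 31 under it to the deck: a fingertip can go down just outside it to about 10 below it, then sweep the edge up and over the pin in an arc. The sleeve turns freely, so it rolls along the finger.
- clip_c: Grey clip screwed to the tray, carries tag c: base 82 x 59 x 3, two ears 18 high that hold the hinge pin 14 above the underside (22 above the counter), and black stop posts 24 high, 30 in front of and 30 behind the pin. Origin: middle of its underside, straight under the pin; x points back to its bin, whose bay has its middle 180 behind this origin; y along the pin.
- tag_d (a joint): Lean of flip tag d, rad: 0 upright; +1.18 tipped back towards its bin on its stop, green face up; -1.18 tipped forward to the worker on its stop, red face up. Stiff plate 48 wide, 54 long from hinge pin to free edge, 3.4 thick, 25 g; white sleeve 6.8 dia on its free edge. The hinge is nearly free: it falls by its weight to whichever side of upright it is on. About 0.5 N moves it.
- tag_d_edge (a point): Middle of tag d's free edge (axis of the white sleeve), 54 from the pin. At rest it is 50 out from and 20 above the pin, with a gap of 31 under it to the deck: a fingertip can go down just outside it to about 10 below it, then sweep the edge up and over the pin in an arc. The sleeve turns freely, so it rolls along the finger.
- clip_d: Grey clip screwed to the tray, carries tag d: base 82 x 59 x 3, two ears 18 high that hold the hinge pin 14 above the underside (22 above the counter), and black stop posts 24 high, 30 in front of and 30 behind the pin. Origin: middle of its underside, straight under the pin; x points back to its bin, whose bay has its middle 180 behind this origin; y along the pin.
- bin_slides: Clear plastic bin, open on top, 110 x 90 x 65 high, loose. FULL: packed to the rim with three upright white cartons of microscope slides, each with a blue band. Origin: centre of its underside. Which bay it stands in varies; its origin is within 10 of the middle of that bay.
- bin_pots: Clear plastic bin, open on top, 110 x 90 x 65 high, loose. FULL: packed to the rim with twelve standing sample pots with yellow screw caps. Origin: centre of its underside. Which bay it stands in varies; its origin is within 10 of the middle of that bay.
- bin_covers: Clear plastic bin, open on top, 110 x 90 x 65 high, loose. FULL: packed to the rim with stacks of small blue and white boxes of cover glasses. Origin: centre of its underside. Which bay it stands in varies; its origin is within 10 of the middle of that bay.
- bin_tissues: Clear plastic bin, open on top, 110 x 90 x 65 high, loose. RUN LOW: one last orange lens-tissue book (50 x 34 x 12) lies on its otherwise bare floor. Origin: centre of its underside. Which bay it stands in varies; its origin is within 10 of the middle of that bay.
- specimen_pot: Clear specimen pot with a red lid, 45 dia x 47 high, standing on the left end of the tray's tag deck, loose; a bystander. Origin: centre of its underside.
- oil_bottle: Small amber immersion-oil bottle with a black cap, 29 dia x 59 high, on the counter in front of the tray, loose; a bystander. Origin: centre of its underside.
- marker: White marker pen with a black cap, 130 long, 15 thick, lying on the counter in front of the tray, loose; a bystander. Origin: centre of its underside.
- slide_case: Closed blue slide case, 100 x 140 x 34, on the counter to the right of the tray, loose; a bystander. Origin: centre of its underside.
- stain_bottle: Amber stain bottle with a black cap, 60 dia x 134 high, on the counter to the right of the tray, loose; a bystander. Origin: centre of its underside.
- tube_rack: White rack of capped sample tubes, 200 x 68 x 92 high, on the counter to the left of the tray, loose; a bystander. Origin: centre of its underside.
- petri_stack: Stack of three petri dishes, 90 dia x 40 high, on the counter to the left of the tray, loose; a bystander. Origin: centre of its underside.
Things that resemble listed ones, but are neither listed nor needed, are in the scene too. Leave any purple look-alike of the bin_slides alone.

How it is judged:
By the outcome, as a careful person would: the job done as asked, in the order asked, and still so for the second after the job is handed in, with the robot touching nothing.
It also fails if it takes over 67 s, if anything falls off the work surface, if the arm or the gripper's body presses on something with over 40 N, if the wrist force passes 120 N, or if a joint passes its speed limit or range.

## Working session

There is one attempt and no reset: what is moved stays moved. The work goes in short steps, Python scripts to look and compute and a tool call to move; the robot and the scene stay as the last step left them, time stands still between calls to the robot, and variables do not carry over. Pictures are saved under pics/ and viewed, about 8 in all and at most 12, crops included, and the job is handed in when it is done.

Besides the shell and the picture viewer there is one more tool, called after ">>>" as name(argument=value, ...) on one line, values as JSON. jog_arm: Moves the arm, as the interface text tells. Its arguments: {"type":"object","properties":{"rows":{"type":"array"},"grip_force":{"type":"number"}},"required":["rows"]}

```bash
mkdir -p pics; cat > h.py <<'E'
import numpy as np, cv2
from scipy.spatial.transform import Rotation as R
from cell import status, cams, env, outline_of, landmark_of
def shot(n,f=None):
    p,d=cams.read_camera(n)
    if f: cv2.imwrite('pics/'+f,cv2.cvtColor(p,cv2.COLOR_RGB2BGR))
    return p,d
E
python3 - <<'E'
from h import *
for n in ('top','side'):
    shot(n,n+'0.png'); print(n,cams.camera_params(n))
o=status.get_obs(); print(o)
E
```

```text
top {'vfov': 53.10935432478149, 'cx': 320.4388935921548, 'cy': 195.21176719423374, 'eye': array([0.43523744, 0.03590742, 1.26833265]), 'attitude': array([  4.76432369,  -0.51502015, -90.04388251])}
side {'vfov': 54.31039666551193, 'cx': 320.99933477874407, 'cy': 199.34184386112406, 'eye': array([0.15437509, 0.56639372, 0.74410703]), 'attitude': array([  45.98927872,    0.69401481, -145.45981183])}
{'time_s': 0.1, 'qpos': array([76.03861117, 18.43338521, -4.01498508, 83.16814232,  1.29547191,
       78.54118628, -3.26051754]), 'joint_velocities': array([ 0.00924969, -0.0869386 ,  0.06884071, -0.16784741, -0.00667713,
        0.06054262, -0.02547447]), 'effort': array([-3.70612179e-04, -4.92574167e+01, -4.05976865e-01, -3.13398564e+01,
       -6.40632631e-02,  3.95077514e-02,  1.00474333e-04]), 'tool_pos': array([ 0.16561665, -0.62835184,  0.40378471]), 'tool_rot': array([ 1.79993852e+02,  9.74571777e-02, -7.52299587e+01]), 'force': array([-0.66156524,  0.59909018, -0.40907123]), 'wrist_torque': array([-0.01086441, -0.02676562,  0.03390592]), 'grip_width': 0.08724772900246462}
```

View pics/top0.png

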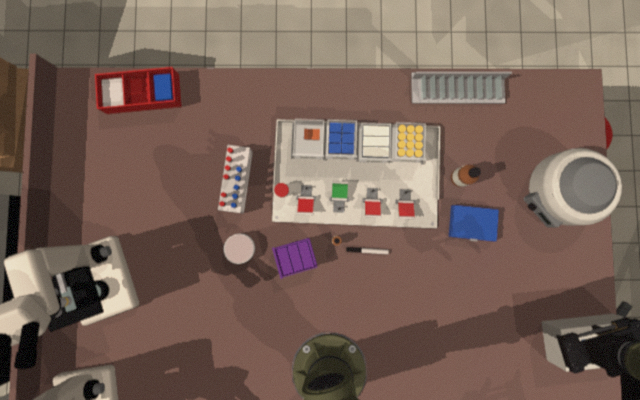

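View pics/side0.png

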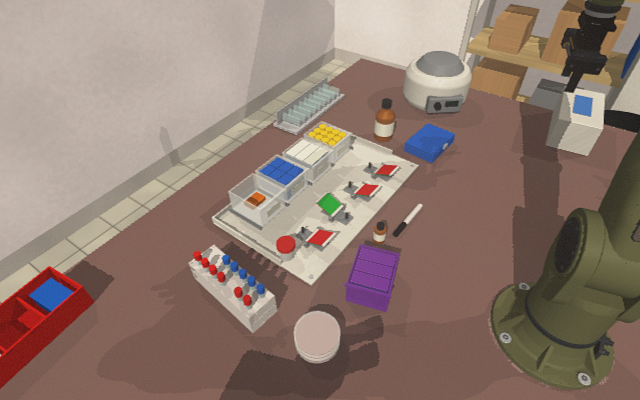

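The tags in the top view, left to right, are red (306,205), green (340,190), red (373,208) and red (406,209). Behind them the bins are tissues (312,135, low), covers (341,138), slides (376,140) and pots (410,140). That makes the tags at columns 373 and 406 wrong. The purple look-alike at (296,258) stays alone. Next I'll measure positions and confirm with an enlarged crop.

```bash
cat >> h.py <<'E'
def cam(n):
    c=cams.camera_params(n); f=200/np.tan(np.radians(c['vfov']/2))
    return f,c['cx'],c['cy'],np.array(c['eye']),R.from_euler('xyz',c['attitude'],degrees=True)
def world(n,row,col,depth):
    f,cx,cy,e,A=cam(n); return e+A.apply([(col-cx)/f*depth,-(row-cy)/f*depth,-depth])
def on_z(n,row,col,z):
    f,cx,cy,e,A=cam(n); v=A.apply([(col-cx)/f,-(row-cy)/f,-1]); return e+v*(z-e[2])/v[2]
E
python3 - <<'E'
from h import *
for n in ('top','side'):
    p,d=shot(n)
    if n=='top':
        cv2.imwrite('pics/crop.png',cv2.cvtColor(cv2.resize(p[110:235,265:450],None,fx=4,fy=4,interpolation=cv2.INTER_CUBIC),cv2.COLOR_RGB2BGR))
    for nm,z in [('tag_a_edge',.042),('clip_a',.008)]+([('tray',0),('bin_slides',.008),('bin_pots',.008),('bin_covers',.008),('bin_tissues',.008),('specimen_pot',.008),('oil_bottle',0)] if n=='top' else []):
        for r in landmark_of(n,nm)[:6]:
            a,b=r['position']; print(n,nm,round(r['conf'],2),np.round([a,b]),np.round(on_z(n,a,b,z),4),np.round(world(n,a,b,d[int(a),int(b)]),4))
E
```

```text
top tag_a_edge 0.81 [182. 342.] [ 0.5787 -0.0402  0.042 ] [ 0.5827 -0.0423  0.0076]
top tag_a_edge 0.5 [201. 403.] [ 0.5199 -0.2289  0.042 ] [ 0.5222 -0.2363  0.0082]
top clip_a 0.96 [204. 405.] [ 0.5121 -0.2437  0.008 ] [ 0.5109 -0.2393  0.028 ]
top clip_a 0.95 [196. 307.] [0.5378 0.0679 0.008 ] [0.5377 0.0679 0.0095]
top clip_a 0.84 [201. 372.] [ 0.5219 -0.1394  0.008 ] [ 0.5206 -0.1367  0.0274]
top clip_a 0.6 [201. 355.] [ 0.5207 -0.0856  0.008 ] [ 0.5206 -0.0855  0.0091]
top clip_a 0.56 [197. 338.] [ 0.5337 -0.0297  0.008 ] [ 0.5321 -0.0287  0.0274]
top tray 0.93 [200. 356.] [ 0.5241 -0.0886  0.    ] [ 0.5238 -0.0882  0.0044]
top bin_slides 0.63 [258. 296.] [0.3429 0.1002 0.008 ] [0.3469 0.0974 0.0632]
top bin_slides 0.17 [216. 373.] [ 0.4758 -0.1404  0.008 ] [ 0.4746 -0.1351  0.0464]
top bin_pots 0.97 [145. 400.] [ 0.7025 -0.2318  0.008 ] [ 0.6893 -0.2187  0.0699]
top bin_pots 0.65 [190. 284.] [0.5571 0.1406 0.008 ] [0.5528 0.1369 0.0525]
top bin_covers 0.67 [142. 340.] [ 0.711  -0.0372  0.008 ] [ 0.6973 -0.0336  0.0707]
top bin_covers 0.29 [223. 473.] [ 0.453  -0.4556  0.008 ] 
[... 374 characters left out ...]
404.] [ 0.6996 -0.2444  0.    ] [ 0.6845 -0.2284  0.0722]
top oil_bottle 0.45 [190. 283.] [0.5573 0.1445 0.    ] [0.5518 0.1396 0.0566]
side tag_a_edge 0.92 [200. 324.] [ 0.5673 -0.0305  0.042 ] [ 0.5681 -0.0316  0.0406]
side clip_a 0.91 [169. 378.] [ 0.5269 -0.2554  0.008 ] [ 0.5183 -0.2363  0.0251]
side clip_a 0.79 [193. 357.] [ 0.525  -0.1331  0.008 ] [ 0.5166 -0.1171  0.0248]
side clip_a 0.69 [238. 312.] [0.5348 0.0694 0.008 ] [0.525  0.0822 0.027 ]
side clip_a 0.62 [215. 335.] [ 0.5301 -0.03    0.008 ] [ 0.5241 -0.0205  0.0197]
side clip_a 0.56 [151. 328.] [ 0.7008 -0.248   0.008 ] [ 0.6527 -0.1764  0.0728]
side clip_a 0.46 [242. 377.] [ 0.3946 -0.0086  0.008 ] [ 0.3947 -0.0089  0.0076]
```

View pics/crop.png

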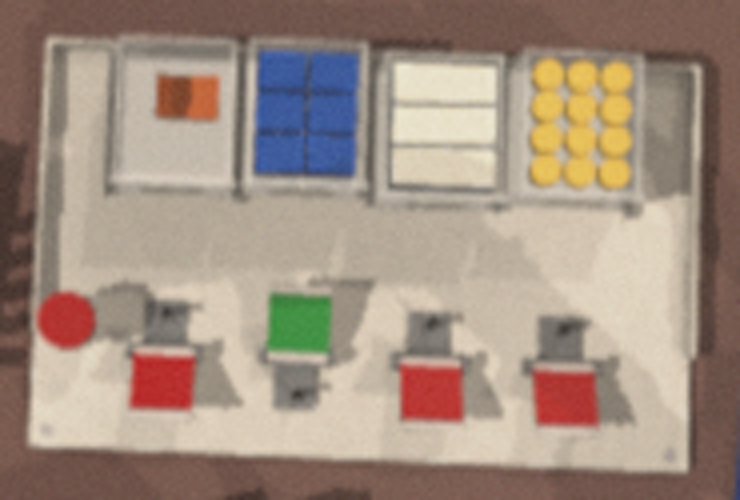

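The crop confirms it: the tags in front of the slides (crop 432,390) and pots (566,395) bins are red, though both bins are full. The covers tag is green and its bin is full. The tissues tag is red and its bin holds only one orange book. So two tags need flipping. Next I'll refine their geometry from depth.

```bash
python3 - <<'E'
from h import *
p,d=shot('top')
for t in (-1,): pass
yaw=np.radians(-4.7); X=np.array([np.cos(yaw),np.sin(yaw)]); Y=np.array([-X[1],X[0]]); O=np.array([.5239,-.0884])
P=np.array([[*world('top',r,c,d[r,c]),*p[r,c]] for r in range(185,228) for c in range(295,420)])
q=P[:,:2]-O; u=q@X; v=q@Y; rgb=P[:,3:].astype(int)
red=(rgb[:,0]>rgb[:,1]+60)&(rgb[:,0]>rgb[:,2]+60)&(P[:,2]>.015); gr=(rgb[:,1]>rgb[:,0]+40)
for s in (156,-52,-156,52):
    m=(abs(v-s/1e3)<.045)&(gr if s==52 else red)
    print(s,m.sum(),'mid v',v[m].mean().round(4),v[m].min().round(4),v[m].max().round(4),'u',u[m].min().round(4),u[m].max().round(4))
    b=(abs(v-s/1e3)<.012)
    for a in np.arange(-.075,.07,.006):
        k=b&(abs(u-a)<.003)
        if k.any(): print('  %.3f z %.4f'%(a,np.median(P[k,2])),rgb[k].mean(0).astype(int), end=';')
    print()
E
```

```text
Traceback (most recent call last):
  File "h.py", line 12, in world
    f,cx,cy,e,A=cam(n); return e+A.apply([(col-cx)/f*depth,-(row-cy)/f*depth,-depth])
                ~~~^^^
  File "h.py", line 9, in cam
    c=cams.camera_params(n); f=200/np.tan(np.radians(c['vfov']/2))
ValueError: time passes only in moves, steps and waits
```

```bash
sed -i 's/^def cam(n):/import functools\n@functools.lru_cache\ndef cam(n):/' h.py; cat > prof.py <<'E'
from h import *
p,d=shot('top')
yaw=np.radians(-4.7); X=np.array([np.cos(yaw),np.sin(yaw)]); Y=np.array([-X[1],X[0]]); O=np.array([.5239,-.0884])
P=np.array([[*world('top',r,c,d[r,c]),*p[r,c]] for r in range(175,228) for c in range(295,420)])
q=P[:,:2]-O; u=q@X; v=q@Y; rgb=P[:,3:].astype(int)
red=(rgb[:,0]>rgb[:,1]+60)&(rgb[:,0]>rgb[:,2]+60)&(P[:,2]>.015); gr=(rgb[:,1]>rgb[:,0]+40)
for s in (156,52,-52,-156):
    for nm,m in (('red',red),('green',gr)):
        m=m&(abs(v-s/1e3)<.045)
        if m.sum()>20: print(s,nm,m.sum(),'mid v',v[m].mean().round(4),v[m].min().round(4),v[m].max().round(4),'u',u[m].min().round(4),u[m].max().round(4))
    b=(abs(v-s/1e3)<.012)
    for a in np.arange(-.075,.07,.006):
        k=b&(abs(u-a)<.003)
        if k.any(): print('%.3f:%.3f'%(a,np.median(P[k,2])), end=' ')
    print()
E
python3 prof.py
```

```text
156 red 209 mid v 0.1581 0.1166 0.1831 u -0.0985 -0.0076
-0.075:0.009 -0.069:0.007 -0.063:0.007 -0.057:0.042 -0.051:0.044 -0.045:0.041 -0.039:0.039 -0.033:0.036 -0.027:0.034 -0.021:0.030 -0.015:0.028 -0.009:0.026 -0.003:0.026 0.003:0.008 0.009:0.011 0.015:0.011 0.021:0.012 0.027:0.012 0.033:0.011 0.039:0.008 0.045:0.008 0.051:0.007 0.057:0.008 0.063:0.007 0.069:0.007 
52 green 199 mid v 0.0566 0.0331 0.0804 u 0.0044 0.0448
-0.075:0.007 -0.069:0.007 -0.063:0.007 -0.057:0.007 -0.051:0.009 -0.045:0.007 -0.039:0.009 -0.033:0.012 -0.027:0.012 -0.021:0.011 -0.015:0.011 -0.009:0.011 -0.003:0.027 0.003:0.026 0.009:0.028 0.015:0.031 0.021:0.032 0.027:0.035 0.033:0.039 0.039:0.040 0.045:0.042 0.051:0.045 0.057:0.006 0.063:0.007 0.069:0.009 
-52 red 211 mid v -0.0493 -0.0732 -0.0258 u -0.042 0.0016
-0.075:0.003 -0.069:0.008 -0.063:0.008 -0.057:0.008 -0.051:0.015 -0.045:0.043 -0.039:0.042 -0.033:0.039 -0.027:0.036 -0.021:0.034 -0.015:0.030 -0.009:0.029 -0.003:0.026 0.003:0.027 0.009:0.013 0.015:0.011 0.021:0.011 0.027:0.010 0.033:0.014 0.039:0.010 0.045:0.010 0.051:0.009 0.057:0.008 0.063:0.009 0.069:0.008 
-156 red 203 mid v -0.1533 -0.1775 -0.1291 u -0.0374 0.0049
-0.075:0.000 -0.069:0.005 -0.063:0.009 -0.057:0.008 -0.051:0.009 -0.045:0.010 -0.039:0.044 -0.033:0.042 -0.027:0.039 -0.021:0.036 -0.015:0.033 -0.009:0.031 -0.003:0.028 0.003:0.026 0.009:0.026 0.015:0.010 0.021:0.013 0.027:0.011 0.033:0.012 0.039:0.014 0.045:0.012 0.051:0.008 0.057:0.008 0.063:0.008 0.069:0.007
```

```bash
sed -i 's/radians(-4.7)/radians(-1.85)/; s/O=np.array(.*/O=np.array([.5262,-.0855])/; s/,.006):/,.004):/; s/<.003)/<.002)/' prof.py; python3 prof.py; cat >/dev/null
```

```text
156 red 211 mid v 0.1559 0.1184 0.1802 u -0.0948 -0.0013
-0.075:0.009 -0.071:0.008 -0.067:0.008 -0.063:0.006 -0.059:0.007 -0.055:0.008 -0.051:0.045 -0.047:0.044 -0.043:0.041 -0.039:0.039 -0.035:0.038 -0.031:0.036 -0.027:0.036 -0.023:0.035 -0.019:0.034 -0.015:0.030 -0.011:0.027 -0.007:0.027 -0.003:0.027 0.001:0.024 0.005:0.011 0.009:0.012 0.013:0.012 0.017:0.011 0.021:0.009 0.025:0.012 0.029:0.017 0.033:0.012 0.037:0.011 0.041:0.011 0.045:0.009 0.049:0.009 0.053:0.008 0.057:0.007 0.061:0.009 0.065:0.008 0.069:0.006 
52 green 202 mid v 0.0521 0.0291 0.0756 u 0.0049 0.0449
-0.075:0.007 -0.071:0.008 -0.067:0.007 -0.063:0.009 -0.059:0.008 -0.055:0.007 -0.051:0.008 -0.047:0.007 -0.043:0.009 -0.039:0.009 -0.035:0.013 -0.031:0.016 -0.027:0.012 -0.023:0.012 -0.019:0.010 -0.015:0.011 -0.011:0.011 -0.007:0.010 -0.003:0.024 0.001:0.026 0.005:0.026 0.009:0.028 0.013:0.030 0.017:0.031 0.021:0.032 0.025:0.035 0.029:0.035 0.033:0.037 0.037:0.039 0.041:0.041 0.045:0.042 0.049:0.044 0.057:0.008 0.061:0.007 0.065:0.007 0.069:0.008 
-52 red 213 mid v -0.0513 -0.0753 -0.0278 u -0.0455 -0.0032
-0.075:0.00
[... 276 characters left out ...]
3:0.012 0.017:0.011 0.021:0.012 0.025:0.013 0.029:0.014 0.033:0.011 0.037:0.011 0.041:0.008 0.045:0.009 0.049:0.007 0.053:0.009 0.057:0.009 0.061:0.007 0.065:0.009 0.069:0.009 
-156 red 202 mid v -0.1552 -0.1797 -0.1308 u -0.0477 -0.0059
-0.075:0.008 -0.071:0.009 -0.067:0.008 -0.063:0.005 -0.059:0.009 -0.055:0.041 -0.051:0.047 -0.047:0.043 -0.043:0.040 -0.039:0.040 -0.035:0.037 -0.031:0.037 -0.027:0.034 -0.023:0.032 -0.019:0.032 -0.015:0.029 -0.011:0.027 -0.007:0.025 -0.003:0.027 0.001:0.026 0.005:0.012 0.009:0.011 0.013:0.010 0.017:0.012 0.021:0.011 0.025:0.013 0.029:0.019 0.033:0.012 0.037:0.011 0.041:0.008 0.045:0.007 0.049:0.007 0.053:0.008 0.057:0.008 0.061:0.009 0.065:0.007 0.069:0.008
```

>>> jog_arm(rows=[[1,0,0,0,0,0,5.57],[1,0,0,0,0,0,5.57],[1,0,0,0,0,0,5.57],[1,-0.01,-0.0067,0,0,0,0],[1,-0.02,-0.0133,0,0,0,0],[1,-0.02,-0.0133,0,0,0,0],[1,-0.02,-0.0133,0,0,0,0],[1,-0.02,-0.0133,0,0,0,0],[1,-0.02,-0.0133,0,0,0,0],[1,-0.02,-0.0133,0,0,0,0],[1,-0.02,-0.0133,0,0,0,0],[1,-0.02,-0.0133,0,0,0,0]], grip_force=10)

```text
time_s: 1.9
tool_pos: [0.2855, -0.4604, 0.4049]
tool_rot: [-180.0, -0.0, -91.7]
force: [0.1, -0.2, -0.3]
grip_width: 0.015
```

>>> jog_arm(rows=[[1,-0.02,-0.0133,0,0,0,0],[1,-0.02,-0.0133,0,0,0,0],[1,-0.02,-0.0133,0,0,0,0],[1,-0.02,-0.0133,0,0,0,0],[1,-0.02,-0.0133,0,0,0,0],[1,-0.02,-0.0133,0,0,0,0],[1,-0.02,-0.0133,0,0,0,0],[1,-0.02,-0.0133,0,0,0,0],[1,-0.02,-0.0133,0,0,0,0],[1,-0.02,-0.0133,0,0,0,0],[1,-0.01,-0.0067,0,0,0,0],[1,0,0,0,0,0,0]])

```text
time_s: 2.9
tool_pos: [0.4328, -0.2539, 0.405]
tool_rot: [-180.0, 0.0, -91.5]
force: [-0.3, 0.3, 0.2]
grip_width: 0.0007
```

>>> jog_arm(rows=[[1,-0.005,-0.004,0,0,0,0.4],[1,-0.005,-0.004,0,0,0,0],[1,-0.005,-0.004,0,0,0,0],[1,0,0,0.02,0,0,0],[1,0,0,0.02,0,0,0],[1,0,0,0.02,0,0,0],[1,0,0,0.02,0,0,0],[1,0,0,0.02,0,0,0],[1,0,0,0.02,0,0,0],[1,0,0,0.02,0,0,0],[1,0,0,0.01,0,0,0],[1,0,0,0,0,0,0]])

```text
time_s: 3.9
tool_pos: [0.4426, -0.2428, 0.2524]
tool_rot: [179.8, 0.1, -92.4]
force: [0.1, -0.1, 0.3]
grip_width: 0.0009
```

```bash
python3 - <<'E'
from h import *
p,d=shot('side')
cv2.imwrite('pics/s1.png',cv2.cvtColor(cv2.resize(p[90:290,260:480],None,fx=3,fy=3,interpolation=cv2.INTER_CUBIC),cv2.COLOR_RGB2BGR))
E
```

```text
(no output)
```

View pics/s1.png

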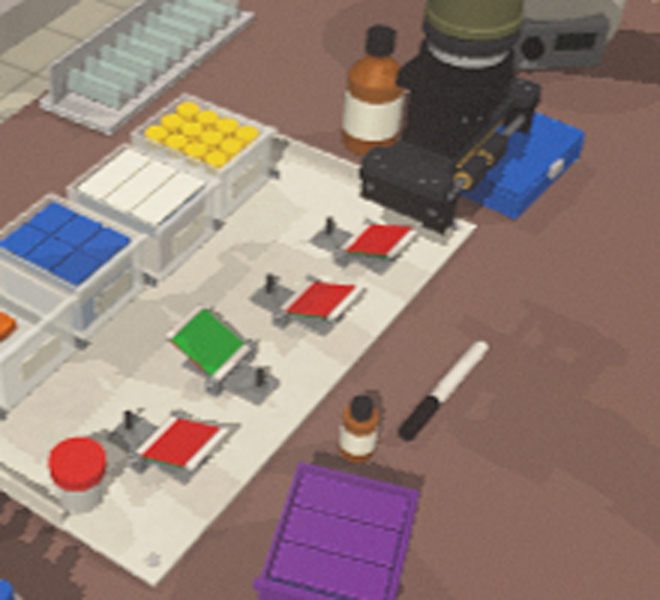

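>>> jog_arm(rows=[[1,-0.003,0,0.01,0,0,0],[1,0,0,0.01,0,0,0],[1,0,0,0.01,0,0,0],[1,0,0,0.008,0,0,0],[1,0,0,0,0,0,0]])

```text
time_s: 4.37
tool_pos: [0.443, -0.2394, 0.2148]
tool_rot: [179.8, 0.1, -92.3]
force: [-0.4, -0.3, -0.8]
grip_width: 0.0002
```

```bash
python3 - <<'E'
from h import *
p,d=shot('wrist','w1.png')
E
```

```text
(no output)
```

View pics/w1.png

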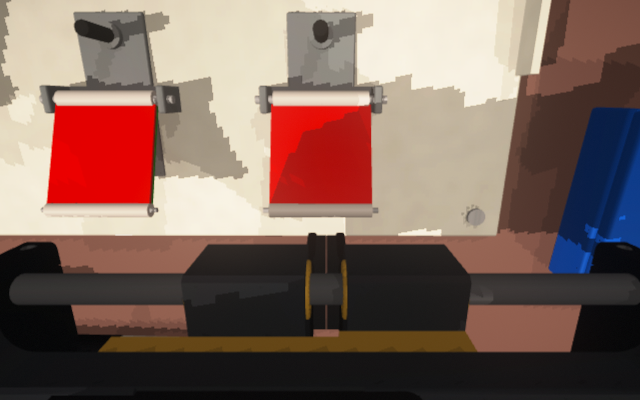

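Tag at (322,150) is the pots tag. The closed fingertip (326,290) is centred in front of its free edge and clear of it. Sweeping now.

>>> jog_arm(rows=[[1,0,-0.007,0,0,0,0],[1,0,-0.007,0,0,0,0],[1,0,-0.003,-0.0045,0,0,0],[1,0,-0.003,-0.0045,0,0,0],[1,0,-0.0033,-0.004,0,0,0],[1,0,-0.0033,-0.004,0,0,0],[1,0,-0.0056,-0.0044,0,0,0],[1,0,-0.0056,-0.0042,0,0,0],[1,0,-0.0065,-0.003,0,0,0],[1,0,-0.0065,-0.0024,0,0,0],[1,0,-0.007,-0.0012,0,0,0],[1,0,-0.007,-0.0006,0,0,0]])

```text
time_s: 5.42
tool_pos: [0.5095, -0.2425, 0.2497]
tool_rot: [-180.0, -0.0, -92.3]
force: [-1.0, -0.6, -1.0]
grip_width: 0.0006
```

>>> jog_arm(rows=[[1,0,-0.005,0,0,0,0],[1,0,-0.005,0,0,0,0],[1,0,-0.005,0,0,0,0],[1,0,-0.003,0,0,0,0],[1,0,0,-0.01,0,0,0],[1,0,0,-0.015,0,0,0],[1,0,0,-0.015,0,0,0],[1,0,0,-0.01,0,0,0],[1,0,0,0,0,0,0]])

```text
time_s: 6.17
tool_pos: [0.5275, -0.2435, 0.3026]
tool_rot: [-179.8, -0.1, -92.3]
force: [0.2, -0.0, 1.0]
grip_width: 0.0003
```

```bash
python3 - <<'E'
from h import *
p,d=shot('wrist','w2.png')
E
```

```text
(no output)
```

View pics/w2.png

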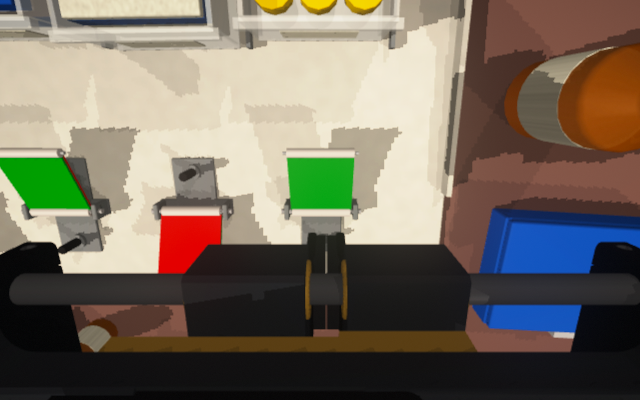

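The pots tag (320,180) now shows green. The slides tag (190,240) is next.

>>> jog_arm(rows=[[1,-0.006,0.005,0,0,0,0],[1,-0.014,0.011,0,0,0,0],[1,-0.014,0.011,0,0,0,0],[1,-0.014,0.011,0,0,0,0],[1,-0.014,0.011,0,0,0,0],[1,-0.014,0.011,0,0,0,0],[1,-0.014,0.011,0,0,0,0],[1,-0.01,0.009,0,0,0,0],[1,-0.005,0.005,0,0,0,-0.3],[1,0,0,0,0,0,0]])

```text
time_s: 7.05
tool_pos: [0.4447, -0.1335, 0.2987]
tool_rot: [179.9, -0.0, -91.9]
force: [0.1, 0.4, -0.3]
grip_width: 0.0006
```

>>> jog_arm(rows=[[1,0,0,0.01,0,0,0],[1,0,0,0.015,0,0,0],[1,0,0,0.015,0,0,0],[1,0,0,0.01,0,0,0],[1,0,0,0,0,0,0],[1,0,0,0,0,0,0]])

```text
time_s: 7.55
tool_pos: [0.4459, -0.1351, 0.2487]
tool_rot: [179.9, 0.1, -92.1]
force: [0.9, -0.1, 0.1]
grip_width: 0.0003
```

>>> jog_arm(rows=[[1,0,0,0.01,0,0,0],[1,0,0,0.01,0,0,0],[1,0,0,0.01,0,0,0],[1,0,0,0.004,0,0,0],[1,0,0,0,0,0,0]])

```text
time_s: 7.97
tool_pos: [0.4453, -0.1346, 0.2141]
tool_rot: [179.9, 0.1, -92.0]
force: [1.0, 0.1, -0.3]
grip_width: 0.0004
```

>>> jog_arm(rows=[[1,0,-0.007,0,0,0,0],[1,0,-0.007,0,0,0,0],[1,0,-0.003,-0.0045,0,0,0],[1,0,-0.003,-0.0045,0,0,0],[1,0,-0.0033,-0.004,0,0,0],[1,0,-0.0033,-0.004,0,0,0],[1,0,-0.0056,-0.0044,0,0,0],[1,0,-0.0056,-0.0042,0,0,0],[1,0,-0.0065,-0.003,0,0,0],[1,0,-0.0065,-0.0024,0,0,0],[1,0,-0.007,-0.0012,0,0,0],[1,0,-0.007,-0.0006,0,0,0]])

```text
time_s: 8.97
tool_pos: [0.5116, -0.1371, 0.2485]
tool_rot: [-180.0, -0.0, -92.0]
force: [0.2, 0.5, 0.3]
grip_width: 0.0004
```

>>> jog_arm(rows=[[1,0,-0.005,0,0,0,0],[1,0,-0.005,0,0,0,0],[1,0,-0.005,0,0,0,0],[1,0,-0.004,0,0,0,0],[1,0,0,-0.01,0,0,0],[1,0,0,-0.02,0,0,0],[1,0,0,-0.02,0,0,0],[1,0,0,-0.02,0,0,0],[1,0,0,-0.02,0,0,0],[1,0,0,-0.02,0,0,0],[1,0,0,-0.01,0,0,0],[1,0,0,0,0,0,0]])

```text
time_s: 9.97
tool_pos: [0.5304, -0.1377, 0.3714]
tool_rot: [-179.7, -0.1, -92.0]
force: [1.3, -0.1, -0.6]
grip_width: 0.0003
```

>>> jog_arm(rows=[[1,0.01,0.005,0,0,0,0],[1,0.02,0.01,0,0,0,0],[1,0.02,0.01,0,0,0,0],[1,0.02,0.01,0,0,0,0],[1,0.02,0.01,0,0,0,0],[1,0.02,0.01,0,0,0,0],[1,0.02,0.01,0,0,0,0],[1,0.02,0.01,0,0,0,0],[1,0.02,0.01,0,0,0,0],[1,0.02,0.01,0,0,0,0],[1,0.01,0.005,0,0,0,0],[1,0,0,0,0,0,0]])

```text
time_s: 10.97
tool_pos: [0.42, -0.337, 0.3667]
tool_rot: [179.8, 0.0, -92.4]
force: [1.2, 0.4, 0.9]
grip_width: 0.0005
```

```bash
python3 - <<'E'
from h import *
p,d=shot('side','s2.png')
p,d=shot('top','t2.png')
E
python3 prof.py | grep mid
```

```text
156 red 208 mid v 0.157 0.1328 0.1802 u -0.0449 -0.0012
52 green 209 mid v 0.052 0.0284 0.0758 u 0.0049 0.0452
-52 green 209 mid v -0.051 -0.0751 -0.0271 u 0.0047 0.0449
-156 green 198 mid v -0.1562 -0.179 -0.1329 u 0.0026 0.0423
```

View pics/s2.png

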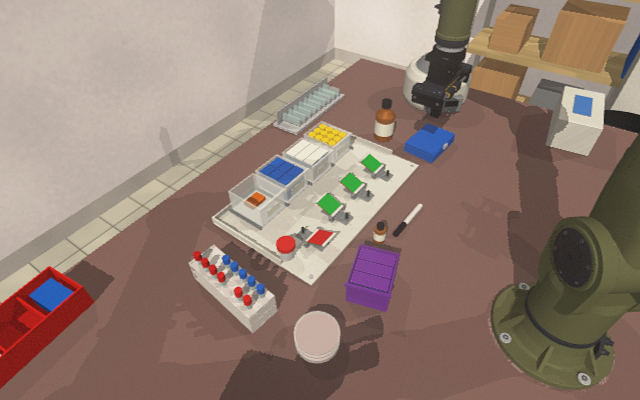

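View pics/t2.png

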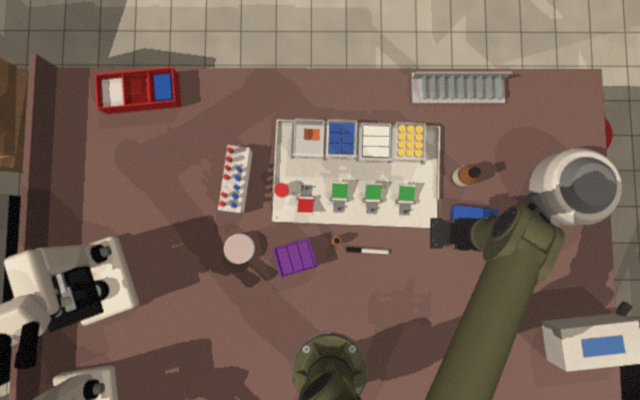

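The tags at (340,190), (373,192) and (407,193) now show green in front of the covers, slides and pots bins. The tissues tag at (306,205) is still red. Everything else is where it was, and the arm is clear.

```bash
python3 -c "
from h import *
print(env.sign_off())"
```

```text
the job is handed in; nothing more can be done
None
```

I flipped the two wrong tags, in front of the pots and slides bins, from red to green with the closed fingertip. I then drew the arm clear and handed the job in at about 11 s on the robot's clock.

- **Tags:** In the final top and side pictures and the depth check, the three full bins (covers, slides, pots) show green. The run-low tissues bin shows red.
- **Everything else:** As far as the pictures show, the bins and the things around them did not move. The purple look-alike was not touched.
- **Forces:** The readings at the end of each move stayed under about 2 N.
- **Checks that disagreed:** The first tray angle from the networks (-4.7°) did not match the depth data, so I refitted it to about -1.9° before moving. The networks also gave some wrong detections, such as naming the purple look-alike as the slides bin, and I ignored those. No final check failed.

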